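# Load the vial oven and cover it

### The arm

A 6-joint arm with a two-finger parallel gripper is mounted at the origin on the work surface. World frame = base frame: x ahead of the robot, y to its left, z up, the work surface at z = 0. Lengths are in mm, angles in rad, forces in N, time in s.
With the tool pointing down it reaches from about 275 to 850 mm from the base axis. Payload 19 kg.
Tool frame: the origin (TCP) lies between the finger pads; the fingertips stand 17 mm ahead of it and the grasp point (between the pads) lies 2 mm behind it; z points along the fingers, y is the direction in which the jaws open and shut (so a half turn about z gives the same grasp; the last joint's range is limited). The gripper opens to 85 mm and grips with 20 to 120 N. Pads are 22 mm wide; open, the fingers measure 114 mm over their backs; the gripper's body (76 mm by 85 mm) begins 54 mm behind the grasp point. The pads swing forward as they close: fully open they stand 13 mm farther back than shut.
Start: joints at [-1.409, 0.15, 1.437, -0, 1.554, -0.134], TCP at [167.59, -550.005, 248.267] pointing down, gripper open.
Joint ranges: [-2.8, 2.8], [-0.68, 2.1], [0.12, 2.68], [-1.39, 4.53], [0.16, 2.79], [-2.81, 2.81]. Speed limits (rad/s): [1.89, 1.89, 2.22, 3.01, 3.01, 3.01].

### API

Orientations are given as [roll, pitch, yaw] about the fixed x, y, z axes, in that order (R = Rz(yaw) Ry(pitch) Rx(roll)).
In Python, from plant import arm gives the robot as it stands.
- The arm moves only by the tool step_arm, never from a script. Its argument "rows" is a list of rows, each a list of 7 numbers: the closure, from 0 (fully open) to 1 (shut), then the shift along the world's x, y, z in mm, then the turn, a rotation vector about the world's x, y, z in degrees. A call has 1 to 5 rows; each row shifts and turns the commanded pose from where the row before left it; what a row does not reach is not made up. A row lasts 1/12 s, in which the tool goes at most 41.7 mm and 7.16 degrees, less where a joint would pass 70% of its speed; a pose out of reach is approached as far as the arm can. A call is refused whole if a number of a shift passes 41.7 or a number of a turn 7.16, either way. A call with a gripper value outside its range is refused whole. The fingers move at their own pace and stop on an object; "squeeze" is the grip in N (left out, the last holds). Time passes only in rows, so rows that do not move let the fingers close. It gives the time, the measured TCP pose, the force and the opening at its end, in the units of the state.
- arm.sense(): the state, without advancing time (a new reading comes with each control period).
- arm.get_image(name): name is "scene" or "top"; returns the picture (384x512x3 uint8, red, green, blue); there is no depth.
- arm.calibration(name): a dict with "fx", "fy", "cx", "cy" (pixels), "rvec" (rotation vector, rad) and "tvec" (3), from world to camera coordinates, as OpenCV has them. Camera axes: x right, y down, z forward; pixel columns grow to the right and rows downward; lengths in mm; the calibration is good to about 2 mm. A picture is of the moment at which its call begins. calibration takes no time and is no camera call.
- arm.finish_job(): hands the job in, once; it reports no verdict.
Trained networks look in the newest picture that a camera, given by its name, has taken for a name from the list of things; names that differ only in an ending like _2 or _b are one class to them, and where a whole thing is asked for, a point or a joint stands for the part that bears it (a point fixed in the world has none). Each returns a list of dicts, best first, with "p" (0 to 1); they miss things now and then, are a little off and sometimes report something else, mostly with a low value. They report only what shows in the picture. A call takes as long as a camera call. They do not tell look-alikes from the thing itself.
- arm.find_in(camera, label): "location" ([row, column] in pixels, amid what is visible of it).
- arm.outline_of(camera, label): "region" (384x512 bool, what is visible of it) and "location" ([row, column] in pixels, amid what is visible of it).
- arm.spot_point(camera, label): "location" ([row, column] in pixels: a listed point, or the origin of a listed thing).
The state is a dict: "t": time; "joint_pos": joint angles; "joint_velocities": joint speeds; "joint_efforts": joint torques, N m; "position": TCP position; "orientation": TCP orientation; "contact_force": force on the tool from outside, world axes, zero at the start; "moment": the same for the moment, N m; "finger_gap": opening from 0.0 (shut) to 1.0 (fully open).
Only numpy, scipy, OpenCV 4.12 (cv2) and the standard library are available. Lean on these libraries where they do the work, as an engineer would, in place of code of your own. Each camera call takes 0.05 s, during which the arm holds its last target. There are 200 camera calls.

### The job

Load the small black oven on the bench: gently stand the blue-capped sample vial upright in the large well in the white collar, all the way down. Then set the white hood with the black knob gently over the vial, so that it rests flat on the white collar, centred, and let go.

Things in the scene. Friction and masses are not known exactly. Their poses are not given: they have to be found in the camera images.
- vial_blue_mid (a point): Centre (half-way up) of the loose, upright BLUE-capped glass sample vial: 34 mm diameter, 80 mm high, the top 18 mm being the cap; about 80 g; z along its axis, up. Look-alikes with red and silver caps stand near it on the bench. Held 20 mm above this point or higher, it can be lowered to the well's floor with the fingertips clear of the collar.
- hood_knob (a point): Centre of the black knob (upright cylinder, 22 mm diameter, 50 mm high) on the loose white hood. The hood below it is an upside-down cup, 80 mm outside and 72 mm inside diameter, 55 mm high (50 mm inside), open below; its rim lies 80 mm below this point. About 140 g; z along its axis, up. It stands rim down on the bench.
- well (a point): Centre of the mouth of the oven's well, level with the top of the white collar, 100 mm above the bench; z up. The well is a straight round hole, 51 mm diameter, 40 mm deep, flat floor: a vial in it sticks out 40 mm. The flat collar is 110 mm across, 3 mm proud of the fixed black case (220 mm square). The four small dark discs on the case are not openings.
Mind the look-alikes: they are no part of the job. Leave any green or yellow look-alike of the part that bears vial_blue_mid alone.

How it is judged:
By the outcome, as a careful person would: the job done as asked, in the order asked, and still so for the second after the job is handed in, with the robot touching nothing.
It also fails if it takes over 64 s, if anything falls off the work surface, if the arm or the gripper's body presses on something with over 40 N, if the wrist force passes 120 N, or if a joint passes its speed limit or range.

## Working session

There is one attempt and no reset: what is moved stays moved. The work goes in short steps, Python scripts to look and compute and a tool call to move; the robot and the scene stay as the last step left them, time stands still between calls to the robot, and variables do not carry over. Pictures are saved under pics/ and viewed, about 8 in all and at most 12, crops included, and the job is handed in when it is done.

Besides the shell and the picture viewer there is one more tool, called after ">>>" as name([rows], argument=value, ...), one row to a line, values as JSON. step_arm: Moves the arm, as the interface text tells. Its arguments: {"type":"object","properties":{"rows":{"type":"array"},"squeeze":{"type":"number"}},"required":["rows"]}

```bash
mkdir -p pics; cat > h.py <<'E'
import numpy as np, cv2
from plant import arm
def cam(n):
    c=arm.calibration(n); K=np.array([[c["fx"],0,c["cx"]],[0,c["fy"],c["cy"]],[0,0,1.]])
    return K,np.array(c["rvec"],float),np.array(c["tvec"],float)
def ray(n,rc):
    K,r,t=cam(n); R=cv2.Rodrigues(r)[0]
    d=R.T@np.linalg.inv(K)@np.array([rc[1],rc[0],1.]); return -R.T@t,d/np.linalg.norm(d)
def onz(n,rc,z):
    o,d=ray(n,rc); return o+d*(z-o[2])/d[2]
def tri(a,b):
    (o,d),(p,e)=ray("scene",a),ray("top",b)
    s=np.linalg.lstsq(np.stack([d,-e],1),p-o,rcond=None)[0]
    A,B=o+s[0]*d,p+s[1]*e; return (A+B)/2,np.linalg.norm(A-B)
def proj(n,P):
    K,r,t=cam(n); return cv2.projectPoints(np.array(P,float).reshape(-1,1,3),r,t,K,None)[0][:,0,::-1]
def save(img,f): cv2.imwrite("pics/"+f,img[:,:,::-1])
E
python3 - <<'E'
from h import *
s=arm.get_image("scene");t=arm.get_image("top")
save(cv2.resize(np.vstack([s,t]),(450,600)) if 0 else np.hstack([s,t])[:, :],"a.png")
cv2.imwrite("pics/a.png",cv2.resize(np.vstack([s,t]),(400,600))[:,:,::-1])
save(s,"s0.png");save(t,"t0.png")
for n in("scene","top"):
  print(n,[ -cv2.Rodrigues(cam(n)[1])[0].T@cam(n)[2]])
  for l in("vial_blue_mid","hood_knob","well"):
    print(l,[(np.round(d["location"]),round(d["p"],2)) for d in arm.spot_point(n,l)])
E
```

```text
scene [array([1004.19815977,  287.02140008,  843.99128911])]
vial_blue_mid [(array([270., 367.]), 0.92), (array([264., 297.]), 0.66), (array([266., 331.]), 0.58)]
hood_knob [(array([142., 174.]), 0.89)]
well [(array([210., 204.]), 0.7)]
top [array([ 398.79734556,   17.5095005 , 1079.47317156])]
vial_blue_mid [(array([171., 124.]), 0.82), (array([156., 190.]), 0.77), (array([165., 156.]), 0.66)]
hood_knob [(array([241., 382.]), 0.76)]
well [(array([154., 293.]), 0.88)]
```

View pics/s0.png

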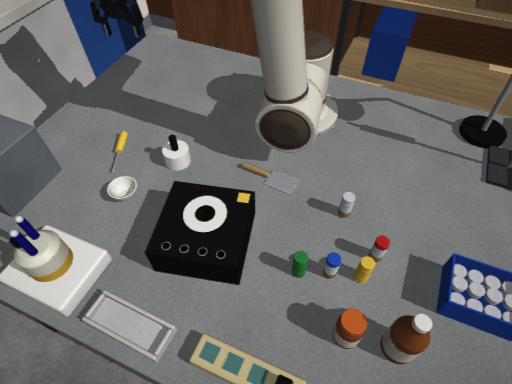

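View pics/t0.png

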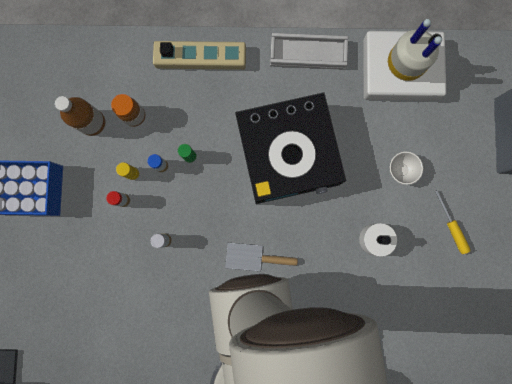

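The scene picture shows the blue cap at about (260,333) and the top picture at (162,155). These could be mistaken for it, as scene pixel / top pixel:
- green: (262,300) / (152,187)
- yellow: (268,365) / (170,125)
- red: (247,380) / (198,117)
- silver: (203,346) / (240,160)

I choose blue, scene (266,331) / top (165,156). The hood is at scene (150,175) / top (240,380), and the well at scene (213,205) / top (154,292).

```bash
python3 - <<'E'
from h import *
for l,a,b in(("vial",(266,331),(165,156)),("green",(264,297),(156,190)),("yel",(270,367),(171,124)),("hood",(142,174),(241,382)),("well",(210,204),(154,293))):
  print(l,*tri(a,b))
for d in arm.outline_of("top","well")[:1]: pass
# collar fit: white blob near the well
for n,c in(("scene",(213,205)),("top",(154,292))):
  im=arm.get_image(n); g=im.min(2); m=np.zeros_like(g); r,q=c; m[r-32:r+32,q-32:q+32]=(g[r-32:r+32,q-32:q+32]>110)
  cs,_=cv2.findContours(m,cv2.RETR_CCOMP,cv2.CHAIN_APPROX_NONE)
  for k in cs:
    if len(k)<20: continue
    P=np.array([onz(n,(p[0][1],p[0][0]),100) for p in k])[:,:2].astype(np.float32)
    print(n,cv2.minEnclosingCircle(P),cv2.fitEllipse(P))
V,_=tri((266,331),(165,156))
print([proj(n,V) for n in("scene","top")])
s=arm.get_image("scene");t=arm.get_image("top")
z=lambda im,r,c,h:cv2.resize(im[r-h:r+h,c-h:c+h],(390,390),interpolation=cv2.INTER_CUBIC)
save(np.hstack([z(s,250,335,65),z(t,180,155,65)]),"c.png")
print(arm.sense())
E
```

```text
vial [565.49682766 286.34342285  33.79499369] 4.939243862250093
green [590.30943309 205.31543947  25.69932035] 0.225366007360588
yel [547.11599127 366.02192693  42.04756908] 0.05339375716981783
hood [ 384.24851076 -263.61737877   79.48868065] 0.07813130569733076
well [583.47713245 -49.71994121 105.82354652] 2.0570517663589047
scene ((587.0555419921875, -45.91636276245117), 55.28208541870117) ((586.9796752929688, -45.80814743041992), (107.01332092285156, 108.31460571289062), 4.322403907775879)
scene ((586.5968627929688, -45.247859954833984), 27.69432830810547) ((586.855712890625, -45.77330780029297), (51.912742614746094, 53.0891227722168), 107.0168685913086)
scene ((502.1304931640625, -79.58727264404297), 73.5589599609375) ((475.1903076171875, -18.20419692993164), (19.3505802154541, 230.7063446044922), 18.296545028686523)
top ((585.9454956054688, -47.88148498535156), 55.03084945678711) ((585.8442993164062, -47.750789642333984), (107.71577453613281, 107.89716339111328), 98.2070083618164)
top ((585.4439697265625, -47.651363372802734), 27.406356811523438) ((585.6766967773438, -47.7796134
[... 164 characters left out ...]
joint_pos': array([-1.40901555e+00,  1.50476381e-01,  1.43744645e+00, -9.94276526e-06,
        1.55380945e+00, -1.33971588e-01]), 'joint_velocities': array([-9.18073462e-05, -6.79038947e-04, -6.97622762e-04,  5.50975244e-04,
        1.07190201e-03, -7.60614154e-04]), 'joint_efforts': array([-2.50793746e-04, -7.12585258e+01, -5.70941734e+01, -3.77996384e-04,
        1.57535491e-03, -7.46421438e-05]), 'position': array([ 167.57467426, -549.98592611,  248.256882  ]), 'orientation': array([-3.14145295e+00, -8.79813395e-06,  2.95752530e-01]), 'contact_force': array([-0.00930395, -0.27589513, -0.77622647]), 'moment': array([-0.02838805, -0.01617543, -0.00810488]), 'finger_gap': 1.0015811884109165}
```

View pics/c.png

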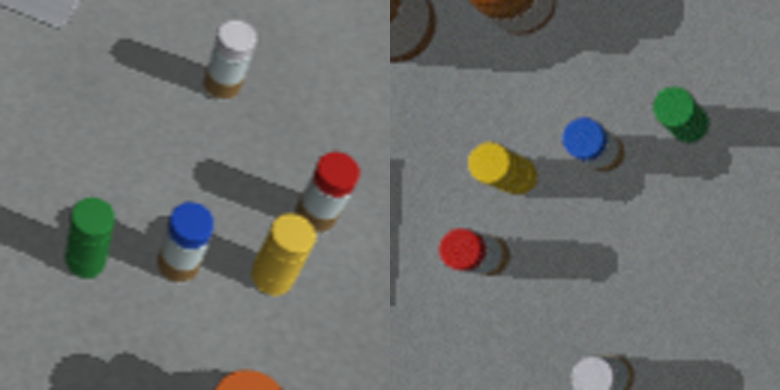

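The crop confirms the blue cap at scene (260,333) / top (161,155). Its neighbours are about 80 mm to either side, green and yellow. Next I refine the vial and the hood from colour blobs fitted to cylinder silhouettes.

```bash
cat >> h.py <<'E'
from scipy.optimize import least_squares
A=np.linspace(0,2*np.pi,48)
def cyl(n,x,y,r,z0,z1):
    return proj(n,[[x+r*np.cos(a),y+r*np.sin(a),z] for z in(z0,z1) for a in A])
def sil(n,x,y,r,z0,z1):
    h=cv2.convexHull(cyl(n,x,y,r,z0,z1)[:,::-1].astype(np.float32)); m=cv2.moments(h); return np.array([m["m01"],m["m10"]])/m["m00"],m["m00"]
def blob(m,rc,h):
    r,c=np.array(rc,int); w=np.zeros(m.shape,np.uint8); w[max(r-h,0):r+h,max(c-h,0):c+h]=m[max(r-h,0):r+h,max(c-h,0):c+h]
    k,l,s,ce=cv2.connectedComponentsWithStats(w); i=1+np.argmax(s[1:,4]); return ce[i][::-1],s[i,4]
def fitc(obs,r,z0,z1,x0):  # obs: {cam:centroid}
    f=lambda p:np.concatenate([sil(n,p[0],p[1],r,z0,z1)[0]-o for n,o in obs.items()])
    q=least_squares(f,x0,x_scale=10,diff_step=1e-3); return q.x,q.fun
E
python3 - <<'E'
from h import *
I={n:arm.get_image(n) for n in("scene","top")}
hs={n:cv2.cvtColor(i,cv2.COLOR_RGB2HSV) for n,i in I.items()}
o={}
for n,c in(("scene",(260,333)),("top",(161,155))):
  h=hs[n]; b,a=blob((h[...,0]>105)&(h[...,0]<128)&(h[...,1]>130),c,14); o[n]=b; print(n,b,a,sil(n,565,286,17,62,80)[1])
  print(fitc({n:b},17,62,80,[565,286])[0])
print("cap",fitc(o,17,62,80,[565,286]))
ok={}
for n,c in(("scene",(142,173)),("top",(240,383))):
  b,a=blob((I[n].max(2)<60),c,16); ok[n]=b; print(n,b,a,sil(n,384,-263,11,55,105)[1]); print(fitc({n:b},11,55,105,[384,-263])[0])
print("knob",fitc(ok,11,55,105,[384,-263]))
o={}
for n,c in(("scene",(155,177)),("top",(240,380))):
  b,a=blob((I[n].min(2)>110)|(I[n].max(2)<60),c,25); print(n,b,a,sil(n,384,-263,40,0,55)[1])
E
```

```text
scene [259.67597765 333.20670391] 179 203.2028568587266
[568.89805201 284.19861633]
top [160.86624204 154.49044586] 157 183.3755203221226
[568.81950483 282.97803559]
cap (array([568.87186672, 283.6297649 ]), array([-0.09559658, -0.23110351, -0.02496637, -0.26675629]))
scene [142.07070707 172.93939394] 99 123.018909371458
[ 386.70564874 -265.55930598]
top [239.4893617  383.62765957] 94 125.53434789832681
[ 387.86928119 -266.71182982]
knob (array([ 387.43150537, -266.23730703]), array([ 0.09475265, -0.32298369,  0.18425322, -0.19976025]))
scene [156.38714426 176.97055937] 2038 708.4381600304041
top [239.37178888 376.57309668] 2141 1020.0894881405402
```

>>> step_arm([
  [0, 16.7, 34.7, 0, 0, 0, 3.64],
  [0, 16.7, 34.7, 0, 0, 0, 3.64],
  [0, 16.7, 34.7, 0, 0, 0, 3.64],
  [0, 16.7, 34.7, 0, 0, 0, 3.64],
  [0, 16.7, 34.7, 0, 0, 0, 3.64],
])

```text
t: 1.17
position: [251.4, -374.8, 248.2]
orientation: [3.142, -0.0, 0.616]
contact_force: [1.4, -0.9, 0.3]
finger_gap: 1.002
```

>>> step_arm([
  [0, 16.7, 34.7, 0, 0, 0, 3.64],
  [0, 16.7, 34.7, 0, 0, 0, 3.64],
  [0, 16.7, 34.7, 0, 0, 0, 3.64],
  [0, 16.7, 34.7, 0, 0, 0, 3.64],
  [0, 16.7, 34.7, 0, 0, 0, 3.64],
])

```text
t: 1.58
position: [334.8, -201.3, 248.5]
orientation: [3.141, 0.0, 0.934]
contact_force: [1.4, -0.6, 1.5]
finger_gap: 0.998
```

>>> step_arm([
  [0, 16.7, 34.7, 0, 0, 0, 3.64],
  [0, 16.7, 34.7, 0, 0, 0, 3.64],
  [0, 16.7, 34.7, 0, 0, 0, 3.64],
  [0, 16.7, 34.7, 0, 0, 0, 3.64],
  [0, 16.7, 34.7, 0, 0, 0, 3.64],
])

```text
t: 2.0
position: [418.4, -27.5, 248.6]
orientation: [3.141, -0.0, 1.252]
contact_force: [0.8, -2.1, 0.5]
finger_gap: 0.999
```

>>> step_arm([
  [0, 16.7, 34.7, 0, 0, 0, 3.64],
  [0, 16.7, 34.7, 0, 0, 0, 3.64],
  [0, 16.7, 34.7, 0, 0, 0, 3.64],
  [0, 16.7, 34.7, 0, 0, 0, 3.64],
  [0, 16.7, 34.7, 0, 0, 0, 3.64],
])

```text
t: 2.42
position: [502.0, 146.2, 248.3]
orientation: [3.141, -0.0, 1.57]
contact_force: [0.4, -0.8, 0.5]
finger_gap: 1.0
```

>>> step_arm([
  [0, 16.7, 34.7, 0, 0, 0, 3.64],
  [0, 16.7, 34.7, 0, 0, 0, 3.64],
  [0, 16.7, 34.7, 0, 0, 0, 3.64],
  [0, 16.7, 34.7, 0, 0, 0, 3.64],
  [0, 0, 0, 0, 0, 0, 0],
])

```text
t: 2.83
position: [569.6, 287.8, 246.5]
orientation: [-3.14, -0.001, 1.828]
contact_force: [-0.2, -0.4, 0.7]
finger_gap: 0.995
```

>>> step_arm([
  [0, 0.5, 0.8, -30, 0, 0, 0],
  [0, 0, 0, -30, 0, 0, 0],
  [0, 0, 0, -30, 0, 0, 0],
  [0, 0, 0, -30, 0, 0, 0],
  [0, 0, 0, -26, 0, 0, 0],
])

```text
t: 3.25
position: [568.4, 283.4, 100.3]
orientation: [-3.141, 0.0, 1.82]
contact_force: [0.0, -0.7, 0.1]
finger_gap: 1.001
```

>>> step_arm([
  [0, 0, 0, -20, 0, 0, 0],
  [0, 0, 0, -20, 0, 0, 0],
  [0, 0, 0, 0, 0, 0, 0],
  [0, 0, 0, 0, 0, 0, 0],
])

```text
t: 3.58
position: [568.6, 283.4, 61.9]
orientation: [-3.14, 0.0, 1.82]
contact_force: [0.6, 0.8, 0.8]
finger_gap: 1.001
```

```bash
python3 - <<'E'
from h import *
print(arm.sense()["position"])
s=arm.get_image("scene");t=arm.get_image("top")
z=lambda im,r,c,h:cv2.resize(im[r-h:r+h,c-h:c+h],(390,390),interpolation=cv2.INTER_CUBIC)
save(np.hstack([z(s,250,335,65),z(t,170,155,65)]),"d.png")
E
```

```text
[568.59822675 283.42523829  61.94502718]
```

View pics/d.png

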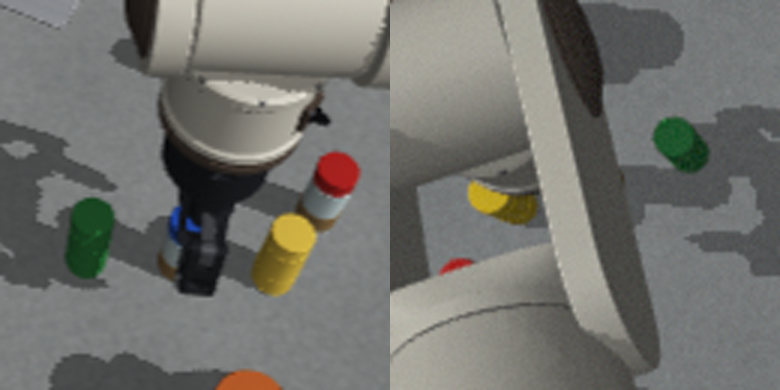

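The scene half shows the fingers straddling the blue vial at crop (185,235). Green, yellow and red are untouched. Closing now.

>>> step_arm([
  [0.3, 0, 0, 0, 0, 0, 0],
  [0.5, 0, 0, 0, 0, 0, 0],
  [0.6, 0, 0, 0, 0, 0, 0],
  [0.8, 0, 0, 0, 0, 0, 0],
  [0.8, 0, 0, 0, 0, 0, 0],
], squeeze=30)

```text
t: 4.1
position: [569.0, 283.7, 62.7]
orientation: [3.141, -0.0, 1.821]
contact_force: [-1.0, -0.8, 4.1]
finger_gap: 0.386
```

>>> step_arm([
  [0.8, 0, 0, 0, 0, 0, 0],
  [0.8, 0, 0, 0, 0, 0, 0],
  [0.8, 0, 0, 0, 0, 0, 0],
])

```text
t: 4.35
position: [569.0, 283.7, 62.7]
orientation: [3.141, -0.0, 1.821]
contact_force: [-1.0, -1.1, 5.9]
finger_gap: 0.391
```

>>> step_arm([
  [0.8, 0, 0, 15, 0, 0, 0],
  [0.8, 0, 0, 30, 0, 0, 0],
  [0.8, 0, 0, 30, 0, 0, 0],
  [0.8, 0, 0, 30, 0, 0, 0],
  [0.8, 0, 0, 30, 0, 0, 0],
])

```text
t: 4.77
position: [568.6, 283.5, 198.5]
orientation: [-3.141, 0.0, 1.821]
contact_force: [1.2, -0.5, -0.7]
finger_gap: 0.391
```

>>> step_arm([
  [0.8, 1.5, -20, 0, 0, 0, 0],
  [0.8, 1.5, -30, 0, 0, 0, 0],
  [0.8, 1.5, -30, 0, 0, 0, 0],
  [0.8, 1.5, -30, 0, 0, 0, 0],
  [0.8, 1.5, -30, 0, 0, 0, 0],
])

```text
t: 5.18
position: [576.1, 142.3, 197.2]
orientation: [-3.141, 0.0, 1.821]
contact_force: [-0.4, -0.5, -0.9]
finger_gap: 0.389
```

>>> step_arm([
  [0.8, 1.5, -30, 0, 0, 0, 0],
  [0.8, 1.5, -30, 0, 0, 0, 0],
  [0.8, 1.5, -30, 0, 0, 0, 0],
  [0.8, 1.5, -30, 0, 0, 0, 0],
  [0.8, 1.5, -30, 0, 0, 0, 0],
])

```text
t: 5.6
position: [583.7, -7.9, 197.2]
orientation: [-3.141, -0.0, 1.821]
contact_force: [1.4, -0.7, -0.5]
finger_gap: 0.39
```

>>> step_arm([
  [0.8, 1.4, -25, 0, 0, 0, 0],
  [0.8, 1, -15.4, 0, 0, 0, 0],
  [0.8, 0, 0, 0, 0, 0, 0],
  [0.8, 0, 0, 0, 0, 0, 0],
  [0.8, 0, 0, 0, 0, 0, 0],
])

```text
t: 6.02
position: [586.2, -46.3, 197.1]
orientation: [-3.141, -0.0, 1.821]
contact_force: [-0.2, 0.0, -1.0]
finger_gap: 0.387
```

```bash
python3 - <<'E'
from h import *
S=arm.sense();print(S["position"],S["orientation"],S["contact_force"])
s=arm.get_image("scene");t=arm.get_image("top")
z=lambda im,r,c,h:cv2.resize(im[r-h:r+h,c-h:c+h],(390,390),interpolation=cv2.INTER_CUBIC)
save(np.hstack([z(s,190,205,65),z(t,150,290,65)]),"e.png")
x,y,zz=S["position"]
print(proj("scene",[[x,y,zz-62+0],[586.3,-46.8,100]]))
E
```

```text
[586.21650374 -46.25188844 197.13617913] [-3.14132554e+00 -3.92335076e-04  1.82056190e+00] [-0.19746963  0.01483667 -0.9575634 ]
[[204.31422162 202.76731108]
 [212.56154513 204.360439  ]]
```

View pics/e.png

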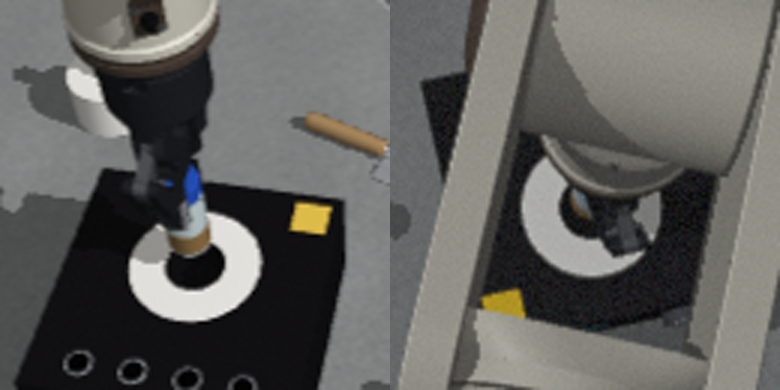

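The vial hangs upright over the well: its base is at crop (190,245) and the mouth at (195,268), which agrees with the projection. Lowering now.

>>> step_arm([
  [0.8, 0.1, -0.5, -12, 0, 0, 0],
  [0.8, 0, 0, -15, 0, 0, 0],
  [0.8, 0, 0, -15, 0, 0, 0],
  [0.8, 0, 0, -15, 0, 0, 0],
  [0.8, 0, 0, -10, 0, 0, 0],
])

```text
t: 6.53
position: [585.7, -46.6, 128.0]
orientation: [-3.14, -0.001, 1.821]
contact_force: [0.4, 0.4, -0.3]
finger_gap: 0.39
```

>>> step_arm([
  [0.8, 0, 0, -3, 0, 0, 0],
  [0.8, 0, 0, -1.5, 0, 0, 0],
  [0.8, 0, 0, -1, 0, 0, 0],
  [0.8, 0, 0, -0.5, 0, 0, 0],
  [0.8, 0, 0, 0, 0, 0, 0],
])

```text
t: 6.95
position: [586.7, -47.3, 124.9]
orientation: [3.141, 0.0, 1.821]
contact_force: [-0.6, 0.5, -0.0]
finger_gap: 0.39
```

>>> step_arm([
  [0.8, 0, 0, -0.7, 0, 0, 0],
  [0.8, 0, 0, -0.7, 0, 0, 0],
  [0.8, 0, 0, 0, 0, 0, 0],
])

```text
t: 7.2
position: [586.4, -47.3, 122.9]
orientation: [3.142, 0.0, 1.82]
contact_force: [0.1, 0.9, -1.3]
finger_gap: 0.39
```

>>> step_arm([
  [0.8, 0, 0, -0.6, 0, 0, 0],
  [0.8, 0, 0, 0, 0, 0, 0],
])

```text
t: 7.37
position: [586.5, -47.4, 122.7]
orientation: [3.141, 0.0, 1.82]
contact_force: [-3.1, 0.1, 3.5]
finger_gap: 0.386
```

Light contact at the expected height (TCP 122.5). Releasing.

>>> step_arm([
  [0.55, 0, 0, 0, 0, 0, 0],
  [0.45, 0, 0, 0, 0, 0, 0],
  [0.35, 0, 0, 0, 0, 0, 0],
  [0.25, 0, 0, 0, 0, 0, 0],
  [0.25, 0, 0, 0, 0, 0, 0],
])

```text
t: 7.78
position: [586.4, -47.3, 122.2]
orientation: [-3.141, -0.0, 1.82]
contact_force: [0.9, -0.3, -1.0]
finger_gap: 0.748
```

>>> step_arm([
  [0.2, 0, 0, 0, 0, 0, 0],
  [0.2, 0, 0, 15, 0, 0, 0],
  [0.2, 0, 0, 30, 0, 0, 0],
  [0.2, 0, 0, 30, 0, 0, 0],
  [0.2, 0, 0, 30, 0, 0, 0],
])

```text
t: 8.2
position: [586.1, -47.2, 228.5]
orientation: [-3.141, -0.0, 1.82]
contact_force: [0.4, 0.0, 0.7]
finger_gap: 0.797
```

>>> step_arm([
  [0, -24.9, -27.4, 0, 0, 0, 0],
  [0, -24.9, -27.4, 0, 0, 0, 0],
  [0, -24.9, -27.4, 0, 0, 0, 0],
  [0, -24.9, -27.4, 0, 0, 0, 0],
  [0, -24.9, -27.4, 0, 0, 0, 0],
])

```text
t: 8.62
position: [460.5, -185.1, 227.3]
orientation: [3.142, 0.0, 1.821]
contact_force: [0.6, -0.4, -0.1]
finger_gap: 1.002
```

>>> step_arm([
  [0, -24.9, -27.4, 0, 0, 0, 0],
  [0, -24.9, -27.4, 0, 0, 0, 0],
  [0, -24.6, -27.1, 0, 0, 0, 0],
  [0, 0, 0, 0, 0, 0, 0],
])

```text
t: 8.95
position: [384.1, -269.8, 227.4]
orientation: [-3.14, 0.001, 1.816]
contact_force: [0.0, 0.8, 0.6]
finger_gap: 1.005
```

```bash
python3 - <<'E'
from h import *
S=arm.sense();print(S["position"],S["orientation"])
s=arm.get_image("scene");t=arm.get_image("top")
z=lambda im,r,c,h:cv2.resize(im[r-h:r+h,c-h:c+h],(390,390),interpolation=cv2.INTER_CUBIC)
save(np.hstack([z(s,175,195,65),z(t,170,310,80)]),"f.png")
for n,im,c in(("scene",s,(198,203)),("top",t,(148,292))):
  h=cv2.cvtColor(im,cv2.COLOR_RGB2HSV); 
  try:
    b,a=blob((h[...,0]>105)&(h[...,0]<128)&(h[...,1]>130),c,16); print(n,b,a,sil(n,586,-47,17,122,140)); print(fitc({n:b},17,122,140,[586,-47])[0])
  except Exception as e: print(n,e)
E
```

```text
[ 384.13211982 -269.80590513  227.39908657] [-3.14032112e+00  1.16143977e-03  1.81644161e+00]
scene [205.47530864 202.7962963 ] 162 (array([205.15988138, 202.73611211]), 187.47771203552838)
[586.77285661 -46.40837271]
top [150.82513661 292.66120219] 183 (array([150.96569973, 292.23564754]), 195.27660323353484)
[586.33980201 -47.96814404]
```

View pics/f.png

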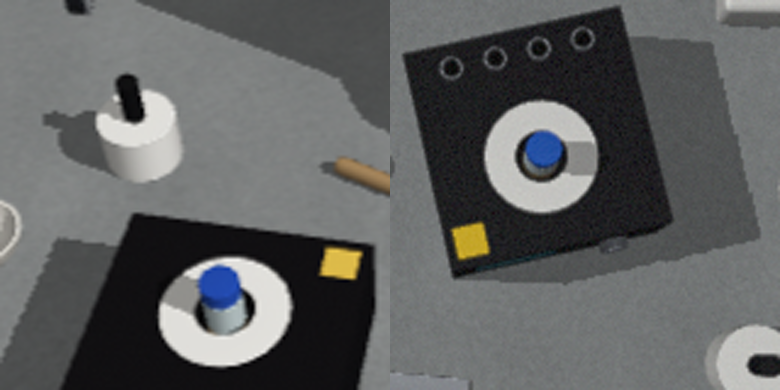

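The vial stands upright in the well: cap at crop (220,285), and both cameras agree within about 1 mm with it fully seated at (586.5,-47). The hood at crop (140,130) is undisturbed. Descending on the knob.

>>> step_arm([
  [0, 0, 0, -30, 0, 0, 0],
  [0, 0, 0, -30, 0, 0, 0],
  [0, 0, 0, -30, 0, 0, 0],
  [0, 0, 0, -30, 0, 0, 0],
  [0, 0, 0, -20, 0, 0, 0],
])

```text
t: 9.47
position: [387.6, -264.6, 84.7]
orientation: [-3.141, -0.002, 1.822]
contact_force: [0.3, 0.1, -0.7]
finger_gap: 1.002
```

>>> step_arm([
  [0, 0, 0, 0, 0, 0, 0],
  [0.4, 0, 0, 0, 0, 0, 0],
  [0.55, 0, 0, 0, 0, 0, 0],
  [0.65, 0, 0, 0, 0, 0, 0],
  [0.75, 0, 0, 0, 0, 0, 0],
], squeeze=40)

```text
t: 9.88
position: [388.1, -266.5, 88.6]
orientation: [3.141, 0.002, 1.821]
contact_force: [0.7, -0.5, -0.5]
finger_gap: 0.456
```

>>> step_arm([
  [0.9, 0, 0, 0, 0, 0, 0],
  [0.9, 0, 0, 0, 0, 0, 0],
  [0.9, 0, 0, 0, 0, 0, 0],
  [0.9, 0, 0, 0, 0, 0, 0],
])

```text
t: 10.22
position: [387.7, -266.5, 88.1]
orientation: [3.141, 0.001, 1.82]
contact_force: [-1.9, 1.1, 7.1]
finger_gap: 0.245
```

>>> step_arm([
  [0.9, 0, 0, 12, 0, 0, 0],
  [0.9, 0, 0, 30, 0, 0, 0],
  [0.9, 0, 0, 40, 0, 0, 0],
  [0.9, 0, 0, 40, 0, 0, 0],
  [0.9, 0, 0, 35, 0, 0, 0],
])

```text
t: 10.63
position: [387.3, -266.0, 247.0]
orientation: [3.141, 0.001, 1.82]
contact_force: [1.0, 0.8, -1.2]
finger_gap: 0.245
```

>>> step_arm([
  [0.9, 0, 0, 10, 0, 0, 0],
  [0.9, 14, 15.5, 0, 0, 0, 0],
  [0.9, 23, 25.5, 0, 0, 0, 0],
  [0.9, 23, 25.5, 0, 0, 0, 0],
  [0.9, 23, 25.5, 0, 0, 0, 0],
])

```text
t: 11.05
position: [471.1, -173.1, 254.1]
orientation: [-3.142, 0.0, 1.819]
contact_force: [-0.1, 0.1, -1.8]
finger_gap: 0.246
```

>>> step_arm([
  [0.9, 23, 25.5, 0, 0, 0, 0],
  [0.9, 23, 25.5, 0, 0, 0, 0],
  [0.9, 23, 25.5, 0, 0, 0, 0],
  [0.9, 23, 25.5, 0, 0, 0, 0],
  [0.9, 15, 16.5, 0, 0, 0, 0],
])

```text
t: 11.47
position: [578.8, -53.2, 253.6]
orientation: [-3.141, -0.001, 1.822]
contact_force: [-0.3, 0.6, -2.6]
finger_gap: 0.24
```

>>> step_arm([
  [0.9, 8.7, 8.9, 0, 0, 0, 0],
  [0.9, 0, 0, 0, 0, 0, 0],
  [0.9, 0, 0, 0, 0, 0, 0],
  [0.9, 0, 0, 0, 0, 0, 0],
])

```text
t: 11.8
position: [585.6, -47.6, 254.1]
orientation: [-3.141, 0.0, 1.82]
contact_force: [-0.7, 0.2, -1.7]
finger_gap: 0.245
```

```bash
python3 - <<'E'
from h import *
S=arm.sense();print(S["position"],S["orientation"],S["contact_force"])
s=arm.get_image("scene");t=arm.get_image("top")
x,y,zz=S["position"]; r=zz-88
ov=s.copy()
for p in (cyl("scene",586.4,-47.1,40,r,r+55)[:48],): cv2.polylines(ov,[np.round(p[:,::-1]*16).astype(int)],True,(255,0,0),1,cv2.LINE_AA,4)
z=lambda im,r,c,h:cv2.resize(im[r-h:r+h,c-h:c+h],(390,390),interpolation=cv2.INTER_CUBIC)
save(np.hstack([z(ov,180,205,65),z(t,150,290,65)]),"g.png")
E
```

```text
[585.63582804 -47.58969637 254.0966954 ] [-3.14089400e+00  5.82973233e-05  1.81989354e+00] [-0.73320583  0.19341115 -1.68262748]
```

View pics/g.png

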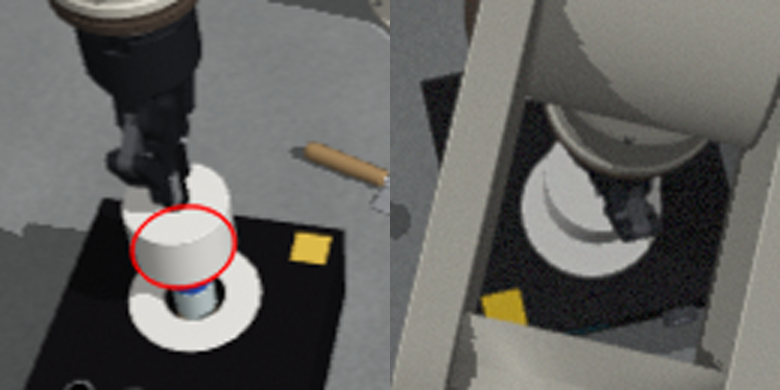

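The hood hangs upright, with its lower rim on the predicted circle at crop (183,247), centred over the well and vial. Lowering gently.

>>> step_arm([
  [0.9, 0.6, 0.4, -8, 0, 0, 0],
  [0.9, 0, 0, -13, 0, 0, 0],
  [0.9, 0, 0, -15, 0, 0, 0],
  [0.9, 0, 0, -15, 0, 0, 0],
  [0.9, 0, 0, -8, 0, 0, 0],
])

```text
t: 12.32
position: [586.0, -46.8, 193.2]
orientation: [-3.14, -0.001, 1.82]
contact_force: [0.7, -0.2, -2.6]
finger_gap: 0.248
```

>>> step_arm([
  [0.9, 0, 0, -3, 0, 0, 0],
  [0.9, 0, 0, -1, 0, 0, 0],
  [0.9, 0, 0, -0.7, 0, 0, 0],
  [0.9, 0, 0, 0, 0, 0, 0],
  [0.9, 0, 0, 0, 0, 0, 0],
])

```text
t: 12.73
position: [587.0, -46.5, 191.2]
orientation: [3.141, 0.0, 1.82]
contact_force: [-0.1, -0.1, -1.2]
finger_gap: 0.245
```

>>> step_arm([
  [0.9, -0.5, -0.4, -0.8, 0, 0, 0],
  [0.9, 0, 0, -0.8, 0, 0, 0],
  [0.9, 0, 0, 0, 0, 0, 0],
])

```text
t: 12.98
position: [586.3, -46.8, 189.0]
orientation: [-3.142, 0.0, 1.821]
contact_force: [0.2, 0.4, -1.2]
finger_gap: 0.242
```

>>> step_arm([
  [0.9, 0, 0, -0.7, 0, 0, 0],
  [0.9, 0, 0, 0, 0, 0, 0],
])

```text
t: 13.15
position: [586.3, -46.8, 188.3]
orientation: [-3.142, 0.0, 1.821]
contact_force: [-0.2, -0.3, -1.6]
finger_gap: 0.245
```

>>> step_arm([
  [0.9, 0, 0, -0.6, 0, 0, 0],
  [0.9, 0, 0, 0, 0, 0, 0],
])

```text
t: 13.32
position: [586.3, -46.8, 188.2]
orientation: [3.141, 0.0, 1.821]
contact_force: [-3.3, 0.3, 4.5]
finger_gap: 0.245
```

>>> step_arm([
  [0.9, 0, 0, -0.5, 0, 0, 0],
  [0.9, 0, 0, 0, 0, 0, 0],
])

```text
t: 13.48
position: [586.3, -46.8, 188.2]
orientation: [3.141, 0.0, 1.821]
contact_force: [-4.5, 0.6, 9.9]
finger_gap: 0.243
```

Contact at 188.2, as predicted. I release slowly, rise and move clear.

>>> step_arm([
  [0.7, 0, 0, 0.4, 0, 0, 0],
  [0.6, 0, 0, 0, 0, 0, 0],
  [0.5, 0, 0, 0, 0, 0, 0],
  [0.35, 0, 0, 0, 0, 0, 0],
  [0.2, 0, 0, 0, 0, 0, 0],
])

```text
t: 13.9
position: [586.3, -46.8, 187.4]
orientation: [-3.141, -0.0, 1.821]
contact_force: [0.0, 0.0, -0.0]
finger_gap: 0.77
```

>>> step_arm([
  [0.2, 0, 0, 0, 0, 0, 0],
  [0.2, 0, 0, 15, 0, 0, 0],
  [0.2, 0, 0, 30, 0, 0, 0],
  [0.2, 0, 0, 30, 0, 0, 0],
  [0.2, 0, 0, 20, 0, 0, 0],
])

```text
t: 14.32
position: [586.5, -46.8, 285.3]
orientation: [3.14, 0.001, 1.821]
contact_force: [0.3, -0.9, 0.2]
finger_gap: 0.8
```

>>> step_arm([
  [0.2, -20, -30, 0, 0, 0, 0],
  [0.2, -20, -30, 0, 0, 0, 0],
  [0.2, -20, -30, 0, 0, 0, 0],
  [0.2, -20, -30, 0, 0, 0, 0],
  [0.2, -20, -30, 0, 0, 0, 0],
])

```text
t: 14.73
position: [485.1, -197.8, 282.6]
orientation: [3.141, 0.0, 1.821]
contact_force: [1.4, -0.3, 0.4]
finger_gap: 0.801
```

>>> step_arm([
  [0.2, -20, -30, 0, 0, 0, 0],
  [0.2, -20, -30, 0, 0, 0, 0],
  [0.2, -20, -30, 0, 0, 0, 0],
  [0.2, 0, 0, 0, 0, 0, 0],
  [0.2, 0, 0, 0, 0, 0, 0],
])

```text
t: 15.15
position: [425.3, -288.2, 282.6]
orientation: [-3.141, 0.0, 1.817]
contact_force: [-0.7, 1.0, -0.1]
finger_gap: 0.798
```

```bash
python3 - <<'E'
from h import *
S=arm.sense();print(S["position"],S["contact_force"])
I={n:arm.get_image(n) for n in("scene","top")}
ov={}
for n in I:
  im=I[n].copy()
  for r,z0 in((40,100),(40,155),(55,100)): cv2.polylines(im,[np.round(cyl(n,586.4,-47.1,r,z0,z0)[:48,::-1]*16).astype(int)],True,(255,0,0),1,cv2.LINE_AA,4)
  ov[n]=im
  c=proj(n,[586.4,-47.1,180])[0]
  print(n,c,[(d["location"],d["p"]) for d in arm.spot_point(n,"hood_knob")[:2]])
z=lambda im,r,c,h:cv2.resize(im[r-h:r+h,c-h:c+h],(390,390),interpolation=cv2.INTER_CUBIC)
save(np.hstack([z(ov["scene"],195,205,60),z(ov["top"],150,292,60)]),"i.png")
E
```

```text
[ 425.34620275 -288.16596897  282.55834186] [-0.74566012  0.97323299 -0.12255413]
scene [192.8715702  199.93302946] [([194.2, 200.7], 0.79)]
top [146.48871579 293.82261187] [([146.8, 292.9], 0.98)]
```

View pics/i.png

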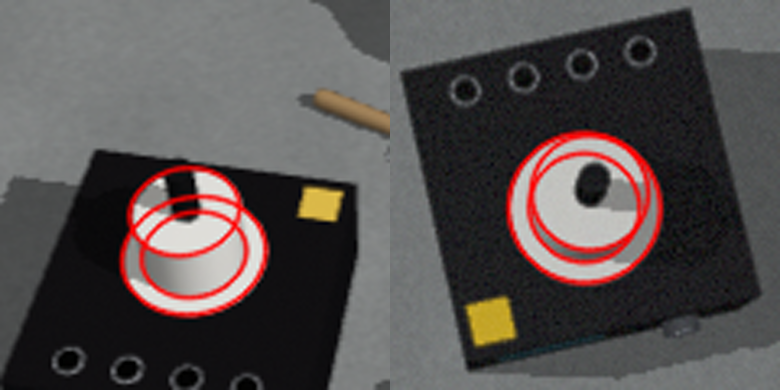

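The hood sits flat and centred, with its top, rim and collar circles matching the overlay in both views (scene crop (190,245), top crop (590,200)). The gripper is clear, so I hand in.

```bash
python3 -c "
from plant import arm
print(arm.finish_job())"
```

```text
the job is handed in; nothing more can be done
None
```

The oven is loaded and the job was handed in at about 15 s of the 64 s allowed. The blue-capped vial stands in the well, the white hood rests on the collar over it, and the arm is clear.

- **Vial:** it touched down at the height expected for the well floor, with a light contact of a few newtons. After release, both cameras placed it within about 1 mm of the well centre, fully seated.
- **Hood:** it met the collar at the predicted height, pressing with about 10 N at most. In the last pictures its top, rim and the collar matched the predicted circles in both views. The detected knob position was within about 1.5 pixels of the expected one.
- **Other objects:** the green, yellow, red and silver vials were not touched.

No check failed. The first camera triangulation of the well was about 3 mm off the later collar fit, so I used the fit.

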